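# Turn the seasoning row round for the pupils across the table

## Task

The pupils stand across the table from us, so move the four seasonings from the steel rack into the wooden rack in reverse order: the one that is now furthest left, seen from our side, goes into the cell furthest right, and so on along the row, so that the pupils read it as we do now. Keep them upright, set each one down in its own cell without letting it drop, and leave all four standing there.

Things in the scene. Friction and masses are not known exactly. Their poses are not given: they have to be found in the camera images.
- herb_jar: spice jar with pale-green and white paper label and an all red cap with a white mark on top; 41 mm in diameter, 105 mm high (the cap is the upper 20 mm), 0.11 kg. Upright, loose, round. Origin: centre of the underside (8 mm above the table at the start, in its cup), z up.
- dark_jar: spice jar with a dark label and a red cap whose top is a dark disc within a paler red rim; 41 mm in diameter, 105 mm high (the cap is the upper 20 mm), 0.11 kg. Upright, loose, round. Origin: centre of the underside (8 mm above the table at the start, in its cup), z up.
- pepper: grey pepper shaker with a light grey domed, pierced top; 44 mm in diameter up to 74 mm high, then a narrower head of 34 mm; 90 mm high in all, 0.10 kg. Upright, loose, round. Origin: centre of the underside (8 mm above the table at the start, in its cup), z up.
- dropper: small brown flavouring bottle with a black rubber dropper on top; body 33 mm in diameter up to 65 mm high, then a 24 mm neck up to 77 mm and the 13 mm dropper up to 102 mm; 0.07 kg. Grip it on the body. Upright, loose, round. Origin: centre of the underside (8 mm above the table at the start, in its cup), z up.
- herb_jar_cup: grey square plastic cup, 60 x 60 mm outside, 26 mm high, walls and floor 3 mm; fixed in the steel rack, one of four alike; the red-capped jar with pale label always starts in this one. Origin: centre of the underside (5 mm above the table), z up, x and y along the rack's
- dark_jar_cup: grey square plastic cup, 60 x 60 mm outside, 26 mm high, walls and floor 3 mm; fixed in the steel rack, one of four alike; the jar with the dark-topped red cap always starts in this one. Origin: centre of the underside (5 mm above the table), z up, x and y along the rack's
- pepper_cup: grey square plastic cup, 60 x 60 mm outside, 26 mm high, walls and floor 3 mm; fixed in the steel rack, one of four alike; the pepper shaker always starts in this one. Origin: centre of the underside (5 mm above the table), z up, x and y along the rack's
- dropper_cup: grey square plastic cup, 60 x 60 mm outside, 26 mm high, walls and floor 3 mm; fixed in the steel rack, one of four alike; the dropper bottle always starts in this one. Origin: centre of the underside (5 mm above the table), z up, x and y along the rack's
- steel_rack: the old rack: low steel tray, fixed, 78 mm (x) by 306 mm (y, with wire loops at the ends), rim 17 mm high; holds the four grey cups in a row at y = +96, +32, -32, -96 mm, x = 0, their rims 33 mm above the table. Origin: centre of its underside on the table, z up, +y its left end seen from the robot
- wooden_rack: the new rack, light wood, fixed, empty, right of a 0.2 m high purple crate and foam trays (x 0.28 to 0.96, y 0.04 to 0.42 m); 80 mm (x) by 274 mm (y); four cells, 58 x 58 mm inside, at y = +96, +32, -32, -96 mm, x = 0; cell floor at z = 12 mm, sides and dividers up to 42 mm, ends up to 56 mm. Origin: centre of its underside on the table, z up, +y its left end seen from the robot
Mind the look-alikes: they are no part of the job. Leave any pink look-alike of the herb_jar alone.

How it is judged:
By the outcome, as a careful person would: the job done as asked, in the order asked, and still so for the second after the job is handed in, with the robot touching nothing.
It also fails if it takes over 106 s, if anything falls off the work surface, if the arm or the gripper's body presses on something with over 40 N, if the wrist force passes 120 N, or if a joint passes its speed limit or range.

## Robot

A 7-joint arm with a two-finger parallel gripper is mounted at the origin on a cart in front of the work surface, level with it; the furniture and walls round the work are solid. World frame = base frame: x ahead of the robot, y to its left, z up, the work surface at z = 0. Lengths are in m, angles in degrees, forces in N, time in s.
With the tool pointing down it reaches from about 0.425 to 0.875 m from the base axis. Payload 4.7 kg.
Tool frame: the origin (TCP) lies midway between the tips of the shut fingers; the grasp point (between the pads) lies 19 mm behind it; z points along the fingers, y is the line along which they close (so a half turn about z gives the same grasp; the last joint's range is limited). The gripper opens to 87 mm and grips with 3 to 60 N. Pads are 19 mm wide; open, the fingers measure 117 mm over their backs; the gripper's body (75 mm by 190 mm) begins 51 mm behind the grasp point.
Start: joints at [64.349, 18.392, -4.016, 83.108, 1.295, 78.541, -3.26], TCP at [0.29, -0.582, 0.223] pointing down, gripper open.
Joint ranges: [-163.93, 163.93], [-17.29, 119.83], [-79.2, 71.16], [3.27, 140.29], [-89.18, 269.18], [5.43, 117.66], [-154.24, 154.24]. Speed limits (degrees/s): [147.25, 147.25, 180, 180, 180, 180, 180].

## Interface

Orientations are given as [roll, pitch, yaw] about the fixed x, y, z axes, in that order (R = Rz(yaw) Ry(pitch) Rx(roll)).
In Python, from cell import env gives the robot as it stands.
- The arm moves only by the tool step_arm, never from a script. Its argument "moves" is a list of rows, each an object with "dp": the shift along the tool's x, y, z in mm, a list of three; "dr": the turn, a rotation vector about the tool's x, y, z in rad, a list of three; "fingers": the closure, from 0 (fully open) to 1 (shut). In form: [{"dp": [dx, dy, dz], "dr": [ax, ay, az], "fingers": fingers}, ...]. A call has exactly 5 rows; each row shifts and turns the commanded pose from where the row before left it, along the tool's axes as they then stand; what a row does not reach is not made up. A row lasts 1/8 s, in which the tool goes at most 62.5 mm and 10.7 degrees, less where a joint would pass 70% of its speed; a pose out of reach is approached as far as the arm can. A call with a gripper value outside its range is refused whole. The fingers move at their own pace and stop on an object; "squeeze" is the grip in N (left out, the last holds). Time passes only in rows, so rows that do not move let the fingers close, or fill a call up. It gives the time, the measured TCP pose, the force, the opening and the grip force at its end, in the units of the state.
- env.get_obs(): the state, without advancing time (a new reading comes with each control period).
- env.read_camera(name): name is "side" or "top"; returns the picture (420x560x3 uint8, red, green, blue); there is no depth.
- env.camera_model(name): a dict with "fx", "fy", "cx", "cy" (pixels), "R" (3x3) and "t" (3): a world point X has camera coordinates R X + t. Camera axes: x right, y down, z forward; pixel columns grow to the right and rows downward; lengths in m; the calibration is good to about 2 mm. A picture is of the moment at which its call begins. camera_model takes no time and is no camera call.
- env.sign_off(): hands the job in; it is judged then, once.
The state is a dict: "time_s": time; "qpos": joint angles; "joint_velocities": joint speeds; "effort": joint torques, N m; "tool_pos": TCP position; "tool_rot": TCP orientation; "force": force on the tool from outside, world axes, zero at the start; "wrist_torque": the same for the moment, N m; "grip_width": finger opening in m; "grasp_force": force on a finger pad.
Only numpy, scipy, OpenCV 4.12 (cv2) and the standard library are available. Lean on these libraries where they do the work, as an engineer would, in place of code of your own. Each camera call takes 0.05 s, during which the arm holds its last target. There are 200 camera calls.

## Working session

There is one attempt and no reset: what is moved stays moved. The work goes in short steps, Python scripts to look and compute and a tool call to move; the robot and the scene stay as the last step left them, time stands still between calls to the robot, and variables do not carry over. Pictures are saved under pics/ and viewed, at most 14 in all, crops included, and the job is handed in when it is done.

Besides the shell and the picture viewer there is one more tool, called as name([rows], argument=value, ...), one row to a line, values as JSON. step_arm: Moves the arm, as the interface text tells. Its arguments: {"type":"object","properties":{"moves":{"type":"array","items":{"type":"object","properties":{"dp":{"type":"array","items":{"type":"number"}},"dr":{"type":"array","items":{"type":"number"}},"fingers":{"type":"number"}}}},"squeeze":{"type":"number"}},"required":["moves"]}

```bash
mkdir -p pics; python3 - <<'E'
from cell import env
import cv2
o=env.get_obs();print(o)
for n in("side","top"):
    cv2.imwrite(f"pics/{n}0.png",env.read_camera(n)[:,:,::-1]);print(n,env.camera_model(n))
E
```

```text
{'time_s': 0.0, 'qpos': array([64.34883924, 18.44003994, -4.01764452, 83.17437818,  1.2936081 ,
       78.54050619, -3.26025985]), 'joint_velocities': array([ 0.01528928, -0.05290718,  0.00883929, -0.05711208, -0.02306795,
       -0.12721769,  0.08853847]), 'effort': array([ 1.42139299e-03, -4.91280806e+01, -4.02605440e-01, -3.12526560e+01,
       -6.36624824e-02,  4.37430537e-02,  1.66849409e-04]), 'tool_pos': array([ 0.2893504 , -0.58143069,  0.22145527]), 'tool_rot': array([-1.79890250e+02,  3.67682633e-03,  2.64623699e+01]), 'force': array([-0.16306179,  0.47895042,  0.53140451]), 'wrist_torque': array([-0.04685325,  0.02401129, -0.03949286]), 'grasp_force': 0.0, 'grip_width': 0.08688131782837083}
side {'fx': 487.3821496223687, 'fy': 487.3821496223687, 'cx': 278.3338238942719, 'cy': 215.98625031477752, 'R': array([[-0.82120454, -0.57062717, -0.00278203],
       [-0.49781928,  0.71879081, -0.48529963],
       [ 0.27892485, -0.39714531, -0.87434348]]), 't': array([0.29581389, 0.49527673, 0.69221835])}
top {'fx': 479.7146417322592, 'fy': 479.7146417322592, 'cx': 284.8864973974852, 'cy': 197.99478955113688, 'R': array([[-0.01883521, -0.99929915,  0.03234877],
       [-0.99019221,  0.01416419, -0.13899194],
       [ 0.13843634, -0.03464945, -0.98976502]]), 't': array([-0.2596855 ,  0.57859766,  0.78815495])}
```

View pics/side0.png

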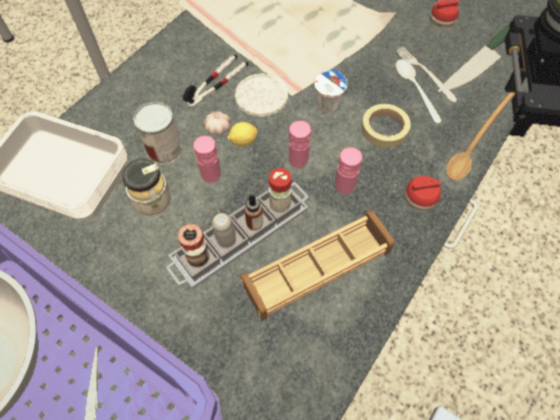

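View pics/top0.png

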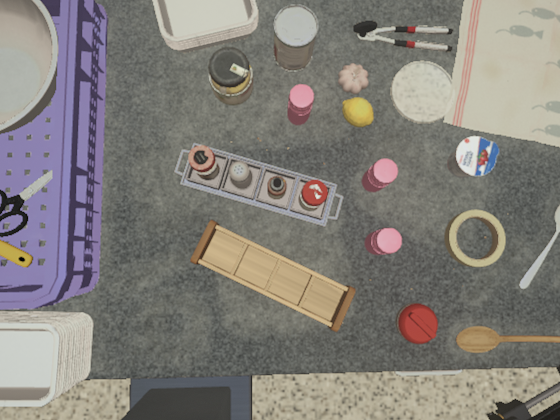

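The side picture shows the steel rack running from (180,265) to (300,195) and the wooden rack below it. In the top view, our left is image left, so the row reads dark_jar (203,160), pepper (238,175), dropper (277,184), herb_jar (314,193). The look-alikes are pink shakers at (301,98), (382,172) and (387,240) and red lids, all outside the rack. I'll enlarge to confirm.

```bash
python3 - <<'E'
import cv2,numpy as np
t=cv2.imread("pics/top0.png")[135:335,170:370];s=cv2.imread("pics/side0.png")[160:320,160:400]
a=cv2.resize(t,(600,600),interpolation=cv2.INTER_CUBIC);cv2.imwrite("pics/topc.png",a)
cv2.imwrite("pics/sidec.png",cv2.resize(s,(792,528),interpolation=cv2.INTER_CUBIC))
E
```

```text
(no output)
```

View pics/topc.png

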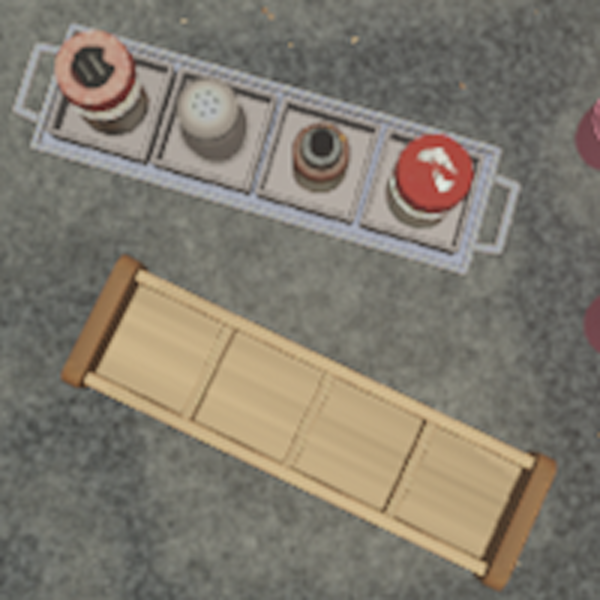

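View pics/sidec.png

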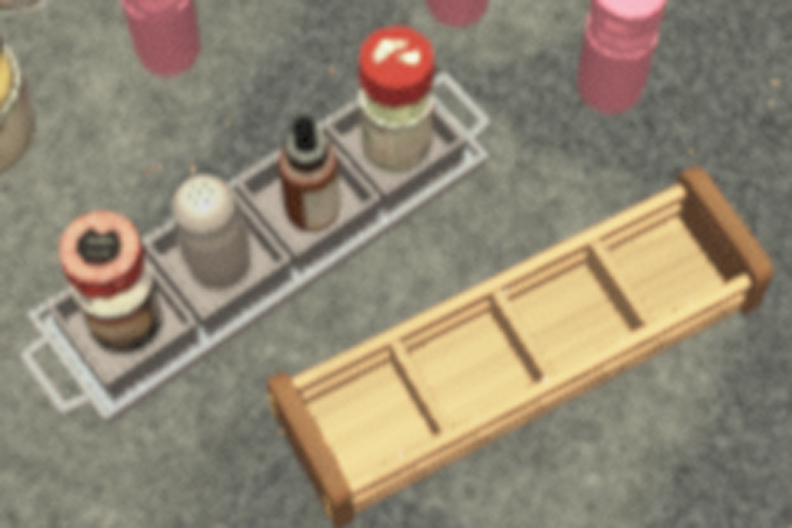

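The crops confirm it: in the rack, left to right, are dark_jar (dark disc in a paler red rim), pepper, dropper and herb_jar (all-red cap with a white mark, pale-green label). The pink bottles are outside the rack and don't fit. Top-view cap pixels are about (202,158), (239,169), (277,182) and (315,192). Next I'll triangulate.

```bash
cat > h.py <<'E'
import numpy as np,cv2
from cell import env
def ray(n,p):
    m=env.camera_model(n);R,t=np.array(m["R"]),np.array(m["t"])
    d=R.T@np.array([(p[0]-m["cx"])/m["fx"],(p[1]-m["cy"])/m["fy"],1]);return -R.T@t,d/np.linalg.norm(d)
def plane(n,p,z):
    c,d=ray(n,p);return c+d*(z-c[2])/d[2]
def tri(pt,ps):
    A=np.zeros((3,3));b=np.zeros(3)
    for n,p in(("top",pt),("side",ps)):
        c,d=ray(n,p);M=np.eye(3)-np.outer(d,d);A+=M;b+=M@c
    return np.linalg.solve(A,b)
T=lambda u,v:((u+.5)/3-.5+170,(v+.5)/3-.5+135)
S=lambda u,v:((u+.5)/3.3-.5+160,(v+.5)/3.3-.5+160)
E
python3 - <<'E'
from h import *
np.set_printoptions(precision=4,suppress=True)
print(ray("top",(0,0))[0],ray("side",(0,0))[0])
for n,a,b,z in[("dark",(96,70),(100,238),.113),("pepper",(207,103),(206,193),.097),("dropper",(322,142),(304,125),.110),("herb",(435,170),(396,50),.113)]:
    print(n,tri(T(*a),S(*b)),plane("top",T(*a),z)[:2],plane("side",S(*b),z)[:2])
# brown end boards of wooden rack
for n in("top","side"):
    I=cv2.imread(f"pics/{n}0.png");h=cv2.cvtColor(I,cv2.COLOR_BGR2HSV)
    m=cv2.inRange(h,(5,90,50),(17,255,190));box=(170,370,210,335) if n=="top" else (230,400,200,330)
    w=np.zeros_like(m);w[box[2]:box[3],box[0]:box[1]]=255;m&=w
    N,l,st,c=cv2.connectedComponentsWithStats(m)
    for i in range(1,N):
        if st[i,4]>80:
            r=cv2.minAreaRect(np.argwhere(l==i)[:,::-1].astype(np.float32));bx=cv2.boxPoints(r)
            print(n,st[i],c[i],[plane(n,p,.056)[:2] for p in bx],plane(n,c[i],.056)[:2])
# hand-picked outer corners of top view at z .056, and side
for a,b in[((122,254),(270,378)),((62,380),(333,520)),((556,460),(700,168)),((500,588),(772,265))]:
    print(plane("top",T(*a),.056)[:2],plane("side",S(*b),.056)[:2])
E
```

```text
[ 0.4589 -0.2404  0.8689] [0.2964 0.0877 0.8464]
dark [ 0.6319 -0.1345  0.1177] [ 0.6312 -0.1347] [ 0.6359 -0.1352]
pepper [ 0.6153 -0.193   0.096 ] [ 0.6158 -0.1927] [ 0.6142 -0.1929]
dropper [ 0.5933 -0.2545  0.1024] [ 0.5912 -0.2548] [ 0.5911 -0.2507]
herb [ 0.5744 -0.3139  0.1183] [ 0.5747 -0.3147] [ 0.577  -0.3166]
top [190 220  29  44 462] [203.9156 242.0584] [array([ 0.4693, -0.1069]), array([ 0.5385, -0.1413]), array([ 0.5273, -0.1629]), array([ 0.4583, -0.1283])] [ 0.4998 -0.1313]
top [328 286  27  46 483] [341.8157 308.3106] [array([ 0.3551, -0.3346]), array([ 0.4254, -0.3678]), array([ 0.4176, -0.3854]), array([ 0.3475, -0.352 ])] [ 0.3858 -0.3602]
side [244 207  18  22 148] [251.6554 216.8243] [array([ 0.6125, -0.2505]), array([ 0.5863, -0.2686]), array([ 0.5603, -0.2326]), array([ 0.5859, -0.2149])] [ 0.5882 -0.2417]
side [ 241  211  153  109 1456] [319.9657 265.3008] [array([ 0.5379, -0.1336]), array([ 0.4148, -0.3955]), array([ 0.3359, -0.3394]), array([ 0.4592, -0.0933])] [ 0.432  -0.2316]
side [314 234  41  26 190] [339.1158 245.5579] [array([ 0.4566, -0.2505]), array([ 0.4715, -0.2906]), array([ 0.4022, -0.3148]), array([ 0.389 , -0.2746])] [ 0.4243 -0.2836]
side [282 249  42  27 167] [307.4072 260.7126] [array([ 0.4903, -0.1988]), array([ 0.4638, -0.2513]), array([ 0.4174, -0.2218]), array([ 0.4438, -0.1712])] [ 0.4549 -0.2264]
[ 0.538  -0.1419] [ 0.5352 -0.1397]
[ 0.4681 -0.1088] [ 0.463  -0.0963]
[ 0.4186 -0.3835] [ 0.4119 -0.38  ]
[ 0.3499 -0.3498] [ 0.3494 -0.3491]
```

```bash
cat >> h.py <<'E'
from scipy.spatial.transform import Rotation as Ro
def go(x,y,z,yaw):
    o=env.get_obs();R=Ro.from_euler("xyz",o["tool_rot"],degrees=True);G=Ro.from_euler("xyz",[180,0,yaw],degrees=True)
    d=R.inv().apply(np.array([x,y,z])-o["tool_pos"])*1000;r=(R.inv()*G).as_rotvec()
    print("t",o["time_s"],"pos",o["tool_pos"],o["tool_rot"],"\n dp",d.round(1),"dr",r.round(3),"deg",np.degrees(r).round(1))
E
python3 - <<'E'
from h import *
np.set_printoptions(precision=4,suppress=True)
for n,a,b in[("gold",(230,62),(143,175)),("pink",(301,93),(206,145))]:print(n,tri(a,b))
for k in[((236,330),(190,418)),((327,374),(288,465)),((425,420),(384,510))]:
    P=[plane("top",T(*p),.042)[:2] for p in k];print("div",P,(P[0]+P[1])/2)
# side divider tops
for k in[((395,347),(435,432)),((497,294),(540,380)),((592,243),(640,325))]:
    P=[plane("side",S(*k[0]),.042)[:2],plane("side",S(*k[1]),.012)[:2]];print("sdiv",P)
W=np.array([.4437,-.246]);u=np.array([np.sin(np.radians(25.8)),np.cos(np.radians(25.8))])
for s in(96,32,-32,-96):print(s,W+u*s/1000)
go(.632,-.1347,.19,72.2)
E
```

```text
gold [ 0.7962 -0.181   0.0953]
pink [ 0.74   -0.2991  0.0998]
div [array([ 0.4947, -0.2051]), array([ 0.4456, -0.1788])] [ 0.4701 -0.1919]
div [array([ 0.4688, -0.2567]), array([ 0.4183, -0.2338])] [ 0.4435 -0.2453]
div [array([ 0.4418, -0.312 ]), array([ 0.3922, -0.2875])] [ 0.417  -0.2998]
sdiv [array([ 0.4946, -0.1967]), array([ 0.4553, -0.1784])]
sdiv [array([ 0.4664, -0.2548]), array([ 0.4244, -0.2369])]
sdiv [array([ 0.4398, -0.3116]), array([ 0.3957, -0.2974])]
96 [ 0.4855 -0.1596]
32 [ 0.4576 -0.2172]
-32 [ 0.4298 -0.2748]
-96 [ 0.4019 -0.3324]
t 0.1 pos [ 0.2893 -0.5815  0.2216] [-179.9021    0.0068   26.4591] 
 dp [ 505.9 -247.3   31.9] dr [-0.002 -0.001 -0.798] deg [ -0.1  -0.  -45.7]
```

step_arm([
  {"dp": [50, -25, 0], "dr": [0, 0, -0.16], "fingers": 0},
  {"dp": [40, -40, 0], "dr": [0, 0, -0.16], "fingers": 0},
  {"dp": [30, -45, 0], "dr": [0, 0, -0.16], "fingers": 0},
  {"dp": [20, -50, 0], "dr": [0, 0, -0.16], "fingers": 0},
  {"dp": [10, -50, 0], "dr": [0, 0, -0.16], "fingers": 0},
], squeeze=15)

```text
time_s: 0.72
tool_pos: [0.2532, -0.3489, 0.2221]
tool_rot: [-180.0, -0.0, 72.8]
force: [-1.2, 0.4, 0.7]
grip_width: 0.0868
grasp_force: 0.0
```

```bash
python3 -c "
from h import *
go(.632,-.1347,.19,72.2)"
```

```text
t 0.725 pos [ 0.25315434 -0.34885876  0.22207146] [-1.79966484e+02 -1.94747097e-02  7.27943148e+01] 
 dp [316.6 298.6  32. ] dr [-0.001 -0.     0.01 ] deg [-0.  -0.   0.6]
```

step_arm([
  {"dp": [35, 33, 0], "dr": [0, 0, 0.01], "fingers": 0},
  {"dp": [35, 33, 0], "dr": [0, 0, 0], "fingers": 0},
  {"dp": [35, 33, 0], "dr": [0, 0, 0], "fingers": 0},
  {"dp": [35, 33, 0], "dr": [0, 0, 0], "fingers": 0},
  {"dp": [35, 33, 0], "dr": [0, 0, 0], "fingers": 0},
])

```text
time_s: 1.35
tool_pos: [0.4655, -0.2356, 0.2223]
tool_rot: [-180.0, 0.0, 71.7]
force: [0.2, -0.4, -0.5]
grip_width: 0.087
grasp_force: 0.0
```

step_arm([
  {"dp": [35, 33, 8], "dr": [0, 0, 0], "fingers": 0},
  {"dp": [35, 33, 8], "dr": [0, 0, 0], "fingers": 0},
  {"dp": [35, 33, 8], "dr": [0, 0, 0], "fingers": 0},
  {"dp": [30, 30, 8], "dr": [0, 0, 0], "fingers": 0},
  {"dp": [0, 0, 0], "dr": [0, 0, 0], "fingers": 0},
])

```text
time_s: 1.98
tool_pos: [0.6306, -0.145, 0.1883]
tool_rot: [-179.8, -0.2, 72.0]
force: [-0.3, 0.3, -0.0]
grip_width: 0.0869
grasp_force: 0.0
```

```bash
python3 -c "
from h import *
go(.632,-.1347,.052,72.2)"
```

```text
t 1.975 pos [ 0.63063738 -0.14495763  0.18834535] [-1.79821965e+02 -1.64839053e-01  7.20167996e+01] 
 dp [  9.8  -1.4 136.4] dr [-0.003 -0.003 -0.003] deg [-0.2 -0.2 -0.2]
```

step_arm([
  {"dp": [10, -1.5, 30], "dr": [0, 0, 0], "fingers": 0},
  {"dp": [0, 0, 40], "dr": [0, 0, 0], "fingers": 0},
  {"dp": [0, 0, 35], "dr": [0, 0, 0], "fingers": 0},
  {"dp": [0, 0, 20], "dr": [0, 0, 0], "fingers": 0},
  {"dp": [0, 0, 10], "dr": [0, 0, 0], "fingers": 0},
])

```text
time_s: 2.6
tool_pos: [0.6304, -0.1395, 0.0548]
tool_rot: [-179.9, 0.0, 71.7]
force: [0.3, 0.2, 0.6]
grip_width: 0.0872
grasp_force: 0.0
```

```bash
python3 - <<'E'
from h import *
go(.632,-.1347,.052,72.2)
t=env.read_camera("top")[100:250,130:330,::-1];s=env.read_camera("side")[160:310,120:320,::-1]
cv2.imwrite("pics/g1.png",cv2.resize(np.hstack([t,s]),(800,300),interpolation=cv2.INTER_CUBIC))
E
```

```text
t 2.6 pos [ 0.63041631 -0.1394542   0.05482721] [-1.79946418e+02  3.51710286e-02  7.16752777e+01] 
 dp [5.  0.  2.8] dr [-0.001  0.001 -0.009] deg [-0.1  0.  -0.5]
```

View pics/g1.png

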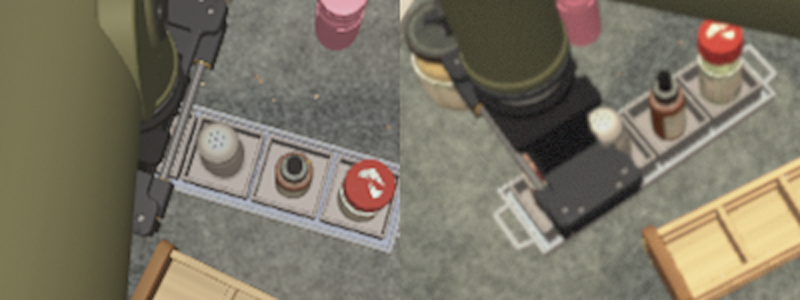

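The dark jar at about (540,170) in the side half is hidden by the gripper, which stands over its cup without touching pepper (605,125). I'll shift 4 mm along the row and close.

step_arm([
  {"dp": [4, 0, 2], "dr": [0, 0, 0], "fingers": 0},
  {"dp": [0, 0, 0], "dr": [0, 0, 0], "fingers": 1},
  {"dp": [0, 0, 0], "dr": [0, 0, 0], "fingers": 1},
  {"dp": [0, 0, 0], "dr": [0, 0, 0], "fingers": 1},
  {"dp": [0, 0, 0], "dr": [0, 0, 0], "fingers": 1},
], squeeze=15)

```text
time_s: 3.32
tool_pos: [0.6324, -0.1351, 0.0537]
tool_rot: [180.0, 0.0, 71.7]
force: [0.1, -0.2, -0.4]
grip_width: 0.0547
grasp_force: 0.0
```

step_arm([
  {"dp": [0, 0, 0], "dr": [0, 0, 0], "fingers": 1},
  {"dp": [0, 0, 0], "dr": [0, 0, 0], "fingers": 1},
  {"dp": [0, 0, 0], "dr": [0, 0, 0], "fingers": 1},
  {"dp": [0, 0, 0], "dr": [0, 0, 0], "fingers": 1},
  {"dp": [0, 0, 0], "dr": [0, 0, 0], "fingers": 1},
])

```text
time_s: 3.95
tool_pos: [0.6324, -0.135, 0.0535]
tool_rot: [180.0, 0.0, 71.7]
force: [0.2, -0.9, 0.1]
grip_width: 0.0403
grasp_force: 15.0
```

step_arm([
  {"dp": [0, 0, -15], "dr": [0, 0, 0], "fingers": 1},
  {"dp": [0, 0, -30], "dr": [0, 0, 0], "fingers": 1},
  {"dp": [0, 0, -35], "dr": [0, 0, 0], "fingers": 1},
  {"dp": [0, 0, -35], "dr": [0, 0, 0], "fingers": 1},
  {"dp": [0, 0, -20], "dr": [0, 0, 0], "fingers": 1},
])

```text
time_s: 4.58
tool_pos: [0.6334, -0.1348, 0.1917]
tool_rot: [179.8, -0.0, 71.7]
force: [1.2, -0.2, -1.9]
grip_width: 0.0408
grasp_force: 15.0
```

```bash
python3 -c "
from h import *
go(.4018,-.3321,.18,64.2)"
```

```text
t 4.575 pos [ 0.63335411 -0.13484933  0.19165319] [ 1.79796381e+02 -1.04011356e-02  7.17338266e+01] 
 dp [-259.9 -158.1   11. ] dr [ 0.004 -0.     0.131] deg [ 0.2 -0.   7.5]
```

step_arm([
  {"dp": [-17, -10, 0], "dr": [0, 0, 0], "fingers": 1},
  {"dp": [-35, -21, 0], "dr": [0, 0, 0], "fingers": 1},
  {"dp": [-38, -23, 0], "dr": [0, 0, 0], "fingers": 1},
  {"dp": [-38, -23, 0], "dr": [0, 0, 0], "fingers": 1},
  {"dp": [-38, -23, 0], "dr": [0, 0, 0], "fingers": 1},
])

```text
time_s: 5.2
tool_pos: [0.4817, -0.2627, 0.1866]
tool_rot: [-179.8, 0.0, 71.6]
force: [-0.7, -0.9, -0.8]
grip_width: 0.0403
grasp_force: 15.0
```

step_arm([
  {"dp": [-38, -23, 0], "dr": [0, 0, 0], "fingers": 1},
  {"dp": [-35, -22, 0], "dr": [0, 0, 0], "fingers": 1},
  {"dp": [-20, -13, 0], "dr": [0, 0, 0], "fingers": 1},
  {"dp": [0, 0, 0], "dr": [0, 0, 0.13], "fingers": 1},
  {"dp": [0, 0, 0], "dr": [0, 0, 0], "fingers": 1},
])

```text
time_s: 5.82
tool_pos: [0.3989, -0.3316, 0.187]
tool_rot: [-179.8, -0.0, 64.2]
force: [0.3, 0.2, -1.2]
grip_width: 0.0411
grasp_force: 15.0
```

```bash
python3 -c "
from h import *
go(.4018,-.3321,.075,64.2)"
```

```text
t 5.825 pos [ 0.39891565 -0.33155225  0.18703936] [-1.79842201e+02 -2.11626864e-02  6.42239915e+01] 
 dp [  0.7   3.1 112. ] dr [-0.003 -0.     0.   ] deg [-0.2 -0.   0. ]
```

step_arm([
  {"dp": [0.7, 3, 20], "dr": [0, 0, 0], "fingers": 1},
  {"dp": [0, 0, 25], "dr": [0, 0, 0], "fingers": 1},
  {"dp": [0, 0, 15], "dr": [0, 0, 0], "fingers": 1},
  {"dp": [0, 0, 5], "dr": [0, 0, 0], "fingers": 1},
  {"dp": [0, 0, 0], "dr": [0, 0, 0], "fingers": 1},
])

```text
time_s: 6.45
tool_pos: [0.4042, -0.332, 0.1236]
tool_rot: [-180.0, -0.0, 64.3]
force: [0.1, -0.3, -0.2]
grip_width: 0.0408
grasp_force: 15.0
```

```bash
python3 - <<'E'
from h import *
go(.4018,-.3321,.0575,64.2)
t=env.read_camera("top")[190:350,170:390,::-1];s=env.read_camera("side")[160:320,220:440,::-1]
cv2.imwrite("pics/p1.png",cv2.resize(np.hstack([t,s]),(800,290),interpolation=cv2.INTER_CUBIC))
E
```

```text
t 6.45 pos [ 0.4041571  -0.3320294   0.12360115] [-1.79996830e+02 -2.18399265e-04  6.43102415e+01] 
 dp [-1.1 -2.1 66.1] dr [-0.    -0.     0.002] deg [-0.  -0.   0.1]
```

View pics/p1.png

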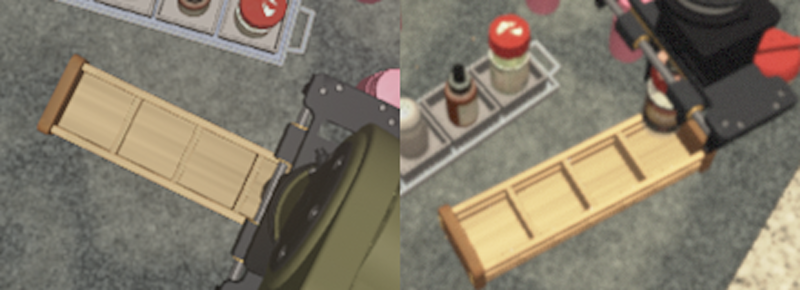

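The jar hangs upright over the right-most cell, at about (660,120) in the side half, clear of the neighbours. I'll lower it.

step_arm([
  {"dp": [-1, -2, 20], "dr": [0, 0, 0], "fingers": 1},
  {"dp": [0, 0, 20], "dr": [0, 0, 0], "fingers": 1},
  {"dp": [0, 0, 14], "dr": [0, 0, 0], "fingers": 1},
  {"dp": [0, 0, 7], "dr": [0, 0, 0], "fingers": 1},
  {"dp": [0, 0, 0], "dr": [0, 0, 0], "fingers": 1},
])

```text
time_s: 7.18
tool_pos: [0.402, -0.332, 0.0625]
tool_rot: [-180.0, -0.0, 64.3]
force: [-0.2, -0.1, -0.9]
grip_width: 0.0407
grasp_force: 15.0
```

step_arm([
  {"dp": [0, 0, 2], "dr": [0, 0, 0], "fingers": 1},
  {"dp": [0, 0, 0], "dr": [0, 0, 0], "fingers": 1},
  {"dp": [0, 0, 1], "dr": [0, 0, 0], "fingers": 1},
  {"dp": [0, 0, 0], "dr": [0, 0, 0], "fingers": 1},
  {"dp": [0, 0, 0], "dr": [0, 0, 0], "fingers": 1},
])

```text
time_s: 7.8
tool_pos: [0.4019, -0.3321, 0.0596]
tool_rot: [180.0, 0.0, 64.3]
force: [0.1, 0.5, -0.6]
grip_width: 0.0407
grasp_force: 15.0
```

step_arm([
  {"dp": [0, 0, 1], "dr": [0, 0, 0], "fingers": 1},
  {"dp": [0, 0, 0], "dr": [0, 0, 0], "fingers": 1},
  {"dp": [0, 0, 1], "dr": [0, 0, 0], "fingers": 1},
  {"dp": [0, 0, 0], "dr": [0, 0, 0], "fingers": 1},
  {"dp": [0, 0, 0], "dr": [0, 0, 0], "fingers": 1},
])

```text
time_s: 8.43
tool_pos: [0.4019, -0.332, 0.0575]
tool_rot: [-180.0, 0.0, 64.3]
force: [0.6, -0.2, -0.1]
grip_width: 0.0407
grasp_force: 15.0
```

step_arm([
  {"dp": [0, 0, 0.5], "dr": [0, 0, 0], "fingers": 1},
  {"dp": [0, 0, 0], "dr": [0, 0, 0], "fingers": 1},
  {"dp": [0, 0, 0.5], "dr": [0, 0, 0], "fingers": 1},
  {"dp": [0, 0, 0], "dr": [0, 0, 0], "fingers": 1},
  {"dp": [0, 0, 0], "dr": [0, 0, 0], "fingers": 1},
])

```text
time_s: 9.05
tool_pos: [0.402, -0.3323, 0.0574]
tool_rot: [180.0, 0.0, 64.3]
force: [-2.3, 0.6, 6.3]
grip_width: 0.0407
grasp_force: 15.0
```

Contact: 6 N upward at the expected height. I'll release and rise.

step_arm([
  {"dp": [0, 0, 0], "dr": [0, 0, 0], "fingers": 0},
  {"dp": [0, 0, 0], "dr": [0, 0, 0], "fingers": 0},
  {"dp": [0, 0, 0], "dr": [0, 0, 0], "fingers": 0},
  {"dp": [0, 0, 0], "dr": [0, 0, 0], "fingers": 0},
  {"dp": [0, 0, -10], "dr": [0, 0, 0], "fingers": 0},
])

```text
time_s: 9.68
tool_pos: [0.4013, -0.3315, 0.0661]
tool_rot: [-179.9, -0.0, 64.3]
force: [-0.4, -0.2, 0.1]
grip_width: 0.082
grasp_force: 0.0
```

step_arm([
  {"dp": [0, 0, -25], "dr": [0, 0, 0], "fingers": 0},
  {"dp": [0, 0, -35], "dr": [0, 0, 0], "fingers": 0},
  {"dp": [0, 0, -40], "dr": [0, 0, 0], "fingers": 0},
  {"dp": [0, 0, -20], "dr": [0, 0, 0], "fingers": 0},
  {"dp": [0, 0, 0], "dr": [0, 0, -0.13], "fingers": 0},
])

```text
time_s: 10.3
tool_pos: [0.4032, -0.3329, 0.1897]
tool_rot: [179.7, 0.1, 71.9]
force: [-0.5, -0.2, -0.8]
grip_width: 0.0872
grasp_force: 0.0
```

```bash
python3 -c "
from h import *
go(.6155,-.193,.18,72)"
```

```text
t 10.3 pos [ 0.40322432 -0.33287229  0.18966525] [1.79736831e+02 1.32553093e-01 7.19153009e+01] 
 dp [198.9 158.3   9.9] dr [ 0.005  0.002 -0.001] deg [ 0.3  0.1 -0.1]
```

step_arm([
  {"dp": [39, 31, 2], "dr": [0, 0, 0], "fingers": 0},
  {"dp": [40, 32, 2], "dr": [0, 0, 0], "fingers": 0},
  {"dp": [40, 32, 2], "dr": [0, 0, 0], "fingers": 0},
  {"dp": [40, 32, 2], "dr": [0, 0, 0], "fingers": 0},
  {"dp": [40, 31, 2], "dr": [0, 0, 0], "fingers": 0},
])

```text
time_s: 10.92
tool_pos: [0.6158, -0.192, 0.1773]
tool_rot: [179.9, 0.0, 71.7]
force: [-0.4, -0.1, 0.6]
grip_width: 0.0868
grasp_force: 0.0
```

step_arm([
  {"dp": [0, 0, 0], "dr": [0, 0, 0], "fingers": 0},
  {"dp": [0, 0, 0], "dr": [0, 0, 0], "fingers": 0},
  {"dp": [0, 0, 20], "dr": [0, 0, 0], "fingers": 0},
  {"dp": [0, 0, 15], "dr": [0, 0, 0], "fingers": 0},
  {"dp": [0, 0, 5], "dr": [0, 0, 0], "fingers": 0},
])

```text
time_s: 11.55
tool_pos: [0.6126, -0.1932, 0.1343]
tool_rot: [-179.8, 0.0, 71.7]
force: [-0.1, -0.6, 0.5]
grip_width: 0.0867
grasp_force: 0.0
```

```bash
python3 -c "
from h import *
go(.6155,-.193,.045,72)"
```

```text
t 11.55 pos [ 0.61261673 -0.19320863  0.13434977] [-1.79813365e+02  2.65580358e-02  7.16546314e+01] 
 dp [ 1.1  3.  89.3] dr [-0.003  0.    -0.006] deg [-0.2  0.  -0.3]
```

step_arm([
  {"dp": [1, 2, 25], "dr": [0, 0, 0], "fingers": 0},
  {"dp": [0, 0, 30], "dr": [0, 0, 0], "fingers": 0},
  {"dp": [0, 0, 22], "dr": [0, 0, 0], "fingers": 0},
  {"dp": [0, 0, 11], "dr": [0, 0, 0], "fingers": 0},
  {"dp": [0, 0, 0], "dr": [0, 0, 0], "fingers": 0},
])

```text
time_s: 12.18
tool_pos: [0.6162, -0.1922, 0.048]
tool_rot: [-179.9, -0.0, 71.7]
force: [-0.1, 0.0, -0.2]
grip_width: 0.087
grasp_force: 0.0
```

step_arm([
  {"dp": [0, 0, 0], "dr": [0, 0, 0], "fingers": 1},
  {"dp": [0, 0, 0], "dr": [0, 0, 0], "fingers": 1},
  {"dp": [0, 0, 0], "dr": [0, 0, 0], "fingers": 1},
  {"dp": [0, 0, 0], "dr": [0, 0, 0], "fingers": 1},
  {"dp": [0, 0, 0], "dr": [0, 0, 0], "fingers": 1},
])

```text
time_s: 12.8
tool_pos: [0.6166, -0.1923, 0.0486]
tool_rot: [180.0, 0.0, 71.7]
force: [0.1, -0.1, 0.5]
grip_width: 0.0448
grasp_force: 0.0
```

step_arm([
  {"dp": [0, 0, 0], "dr": [0, 0, 0], "fingers": 1},
  {"dp": [0, 0, 0], "dr": [0, 0, 0], "fingers": 1},
  {"dp": [0, 0, 0], "dr": [0, 0, 0], "fingers": 1},
  {"dp": [0, 0, 0], "dr": [0, 0, 0], "fingers": 1},
  {"dp": [0, 0, 0], "dr": [0, 0, 0], "fingers": 1},
])

```text
time_s: 13.42
tool_pos: [0.6165, -0.1923, 0.0485]
tool_rot: [-180.0, 0.0, 71.7]
force: [-1.5, 0.4, -0.5]
grip_width: 0.0383
grasp_force: 14.8
```

Grip width is 38 mm, not the expected 44, so I'll lift a little and look.

step_arm([
  {"dp": [0, 0, -5], "dr": [0, 0, 0], "fingers": 1},
  {"dp": [0, 0, -10], "dr": [0, 0, 0], "fingers": 1},
  {"dp": [0, 0, -10], "dr": [0, 0, 0], "fingers": 1},
  {"dp": [0, 0, -10], "dr": [0, 0, 0], "fingers": 1},
  {"dp": [0, 0, 0], "dr": [0, 0, 0], "fingers": 1},
])

```text
time_s: 14.05
tool_pos: [0.6175, -0.1925, 0.0851]
tool_rot: [179.9, 0.0, 71.7]
force: [0.8, 0.3, -1.7]
grip_width: 0.0383
grasp_force: 14.7
```

```bash
python3 - <<'E'
from h import *
s=env.read_camera("side")[150:330,140:420,::-1]
cv2.imwrite("pics/g2.png",cv2.resize(s,(800,514),interpolation=cv2.INTER_CUBIC))
E
```

```text
(no output)
```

View pics/g2.png

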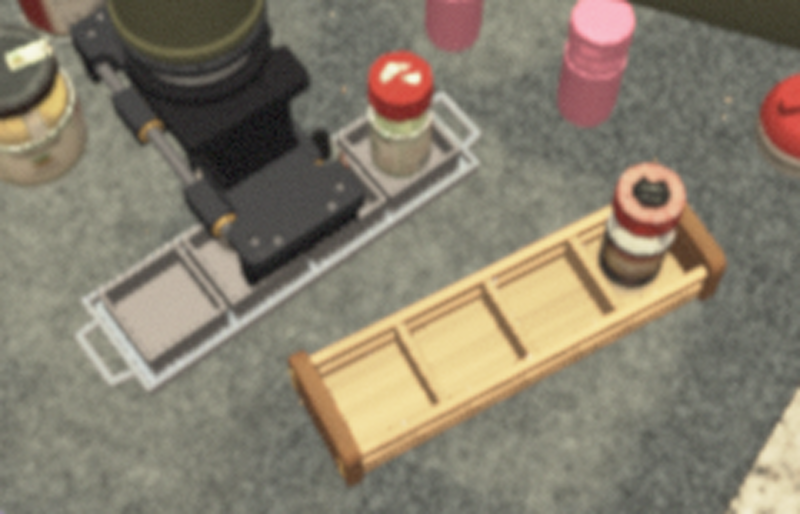

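The dark jar stands upright in the right-most cell at (640,230), and its old cup (160,310) is empty. Pepper is hidden in the gripper, and the 1 N load says it is held. The narrower width fits the shaker's visible taper.

step_arm([
  {"dp": [0, 0, -20], "dr": [0, 0, 0], "fingers": 1},
  {"dp": [0, 0, -30], "dr": [0, 0, 0], "fingers": 1},
  {"dp": [0, 0, -30], "dr": [0, 0, 0], "fingers": 1},
  {"dp": [0, 0, -20], "dr": [0, 0, 0], "fingers": 1},
  {"dp": [0, 0, 0], "dr": [0, 0, 0], "fingers": 1},
])

```text
time_s: 14.72
tool_pos: [0.6177, -0.1924, 0.1857]
tool_rot: [179.8, 0.0, 71.7]
force: [1.1, 0.7, -1.2]
grip_width: 0.0381
grasp_force: 14.7
```

```bash
python3 -c "
from h import *
go(.4297,-.2745,.18,64.2)"
```

```text
t 14.725 pos [ 0.61769247 -0.19243688  0.18573152] [1.79789034e+02 7.89467484e-03 7.17220324e+01] 
 dp [-136.9 -152.8    5.2] dr [ 0.004 -0.     0.131] deg [ 0.2 -0.   7.5]
```

step_arm([
  {"dp": [-12, -13, 0], "dr": [0, 0, 0], "fingers": 1},
  {"dp": [-25, -28, 0], "dr": [0, 0, 0], "fingers": 1},
  {"dp": [-25, -28, 0], "dr": [0, 0, 0], "fingers": 1},
  {"dp": [-25, -28, 0], "dr": [0, 0, 0], "fingers": 1},
  {"dp": [-25, -28, 0], "dr": [0, 0, 0], "fingers": 1},
])

```text
time_s: 15.35
tool_pos: [0.4594, -0.2601, 0.1819]
tool_rot: [-179.8, -0.0, 71.6]
force: [0.7, -0.4, -1.5]
grip_width: 0.0383
grasp_force: 14.7
```

step_arm([
  {"dp": [-18, -20, 0], "dr": [0, 0, 0], "fingers": 1},
  {"dp": [-7, -8, 0], "dr": [0, 0, 0.13], "fingers": 1},
  {"dp": [0, 0, 15], "dr": [0, 0, 0], "fingers": 1},
  {"dp": [0, 0, 15], "dr": [0, 0, 0], "fingers": 1},
  {"dp": [0, 0, 5], "dr": [0, 0, 0], "fingers": 1},
])

```text
time_s: 15.98
tool_pos: [0.4275, -0.2732, 0.1462]
tool_rot: [-179.8, -0.1, 64.4]
force: [-0.4, 0.5, -0.5]
grip_width: 0.0383
grasp_force: 14.7
```

```bash
python3 -c "
from h import *
go(.4297,-.2745,.0525,64.2)"
```

```text
t 15.975 pos [ 0.42754325 -0.27316105  0.14618584] [-1.79795439e+02 -6.19065455e-02  6.44064639e+01] 
 dp [-0.4  2.9 93.7] dr [-0.004 -0.001  0.004] deg [-0.2 -0.1  0.2]
```

step_arm([
  {"dp": [0, 2.5, 20], "dr": [0, 0, 0], "fingers": 1},
  {"dp": [0, 0, 30], "dr": [0, 0, 0], "fingers": 1},
  {"dp": [0, 0, 22], "dr": [0, 0, 0], "fingers": 1},
  {"dp": [0, 0, 14], "dr": [0, 0, 0], "fingers": 1},
  {"dp": [0, 0, 0], "dr": [0, 0, 0], "fingers": 1},
])

```text
time_s: 16.6
tool_pos: [0.4302, -0.2748, 0.0615]
tool_rot: [-179.9, -0.0, 64.3]
force: [0.4, 0.9, -0.0]
grip_width: 0.0382
grasp_force: 14.7
```

step_arm([
  {"dp": [0, 0, 2], "dr": [0, 0, 0], "fingers": 1},
  {"dp": [0, 0, 0], "dr": [0, 0, 0], "fingers": 1},
  {"dp": [0, 0, 1], "dr": [0, 0, 0], "fingers": 1},
  {"dp": [0, 0, 0], "dr": [0, 0, 0], "fingers": 1},
  {"dp": [0, 0, 0], "dr": [0, 0, 0], "fingers": 1},
])

```text
time_s: 17.23
tool_pos: [0.4306, -0.2756, 0.0597]
tool_rot: [180.0, 0.0, 64.3]
force: [0.3, 0.1, -1.8]
grip_width: 0.0378
grasp_force: 14.7
```

step_arm([
  {"dp": [0, 0, 3], "dr": [0, 0, 0], "fingers": 1},
  {"dp": [0, 0, 1], "dr": [0, 0, 0], "fingers": 1},
  {"dp": [0, 0, 1], "dr": [0, 0, 0], "fingers": 1},
  {"dp": [0, 0, 0.5], "dr": [0, 0, 0], "fingers": 1},
  {"dp": [0, 0, 0], "dr": [0, 0, 0], "fingers": 1},
])

```text
time_s: 17.85
tool_pos: [0.4305, -0.2755, 0.054]
tool_rot: [-180.0, 0.0, 64.3]
force: [0.2, 0.0, -0.7]
grip_width: 0.0382
grasp_force: 14.7
```

step_arm([
  {"dp": [0, 0, 1], "dr": [0, 0, 0], "fingers": 1},
  {"dp": [0, 0, 0], "dr": [0, 0, 0], "fingers": 1},
  {"dp": [0, 0, 0.5], "dr": [0, 0, 0], "fingers": 1},
  {"dp": [0, 0, 0], "dr": [0, 0, 0], "fingers": 1},
  {"dp": [0, 0, 0], "dr": [0, 0, 0], "fingers": 1},
])

```text
time_s: 18.48
tool_pos: [0.4306, -0.2755, 0.0526]
tool_rot: [180.0, 0.0, 64.3]
force: [-0.0, 0.6, -1.2]
grip_width: 0.038
grasp_force: 14.7
```

step_arm([
  {"dp": [0, 0, 0.5], "dr": [0, 0, 0], "fingers": 1},
  {"dp": [0, 0, 0], "dr": [0, 0, 0], "fingers": 1},
  {"dp": [0, 0, 0.5], "dr": [0, 0, 0], "fingers": 1},
  {"dp": [0, 0, 0], "dr": [0, 0, 0], "fingers": 1},
  {"dp": [0, 0, 0], "dr": [0, 0, 0], "fingers": 1},
])

```text
time_s: 19.1
tool_pos: [0.4307, -0.2756, 0.0523]
tool_rot: [180.0, 0.0, 64.3]
force: [-2.0, 0.3, 7.3]
grip_width: 0.0381
grasp_force: 15.3
```

step_arm([
  {"dp": [0, 0, 0], "dr": [0, 0, 0], "fingers": 0},
  {"dp": [0, 0, 0], "dr": [0, 0, 0], "fingers": 0},
  {"dp": [0, 0, 0], "dr": [0, 0, 0], "fingers": 0},
  {"dp": [0, 0, 0], "dr": [0, 0, 0], "fingers": 0},
  {"dp": [0, 0, -10], "dr": [0, 0, 0], "fingers": 0},
])

```text
time_s: 19.73
tool_pos: [0.4299, -0.2751, 0.0612]
tool_rot: [-179.9, -0.0, 64.3]
force: [-0.6, -0.2, 0.5]
grip_width: 0.08
grasp_force: 0.0
```

step_arm([
  {"dp": [0, 0, -25], "dr": [0, 0, 0], "fingers": 0},
  {"dp": [0, 0, -35], "dr": [0, 0, 0], "fingers": 0},
  {"dp": [0, 0, -40], "dr": [0, 0, 0], "fingers": 0},
  {"dp": [0, 0, -20], "dr": [0, 0, 0], "fingers": 0},
  {"dp": [0, 0, 0], "dr": [0, 0, -0.13], "fingers": 0},
])

```text
time_s: 20.35
tool_pos: [0.432, -0.2762, 0.1846]
tool_rot: [179.7, 0.1, 71.9]
force: [0.1, -0.0, -0.3]
grip_width: 0.0874
grasp_force: 0.0
```

```bash
python3 -c "
from h import *
go(.5934,-.2547,.18,72)"
```

```text
t 20.35 pos [ 0.43195823 -0.27619313  0.1845988 ] [1.79729475e+02 1.10515281e-01 7.19152505e+01] 
 dp [ 70.6 146.8   5.2] dr [ 0.005  0.002 -0.001] deg [ 0.3  0.1 -0.1]
```

step_arm([
  {"dp": [16, 34, 0], "dr": [0, 0, 0], "fingers": 0},
  {"dp": [16, 34, 0], "dr": [0, 0, 0], "fingers": 0},
  {"dp": [16, 34, 0], "dr": [0, 0, 0], "fingers": 0},
  {"dp": [16, 34, 0], "dr": [0, 0, 0], "fingers": 0},
  {"dp": [7, 11, 0], "dr": [0, 0, 0], "fingers": 0},
])

```text
time_s: 20.98
tool_pos: [0.5941, -0.253, 0.1817]
tool_rot: [180.0, -0.1, 71.8]
force: [-0.7, -0.0, -0.8]
grip_width: 0.0871
grasp_force: 0.0
```

step_arm([
  {"dp": [0, 0, 0], "dr": [0, 0, 0], "fingers": 0},
  {"dp": [0, 0, 10], "dr": [0, 0, 0], "fingers": 0},
  {"dp": [0, 0, 20], "dr": [0, 0, 0], "fingers": 0},
  {"dp": [0, 0, 15], "dr": [0, 0, 0], "fingers": 0},
  {"dp": [0, 0, 5], "dr": [0, 0, 0], "fingers": 0},
])

```text
time_s: 21.6
tool_pos: [0.591, -0.2541, 0.1294]
tool_rot: [-179.8, -0.0, 71.7]
force: [-0.5, -0.6, -1.1]
grip_width: 0.0867
grasp_force: 0.0
```

```bash
python3 -c "
from h import *
go(.5934,-.2547,.043,72)"
```

```text
t 21.6 pos [ 0.59095996 -0.25410709  0.12939395] [-1.79820057e+02 -3.54297208e-03  7.16997916e+01] 
 dp [ 0.2  2.8 86.4] dr [-0.003 -0.    -0.005] deg [-0.2 -0.  -0.3]
```

step_arm([
  {"dp": [0, 2, 25], "dr": [0, 0, 0], "fingers": 0},
  {"dp": [0, 0, 30], "dr": [0, 0, 0], "fingers": 0},
  {"dp": [0, 0, 23], "dr": [0, 0, 0], "fingers": 0},
  {"dp": [0, 0, 12], "dr": [0, 0, 0], "fingers": 0},
  {"dp": [0, 0, 0], "dr": [0, 0, 0], "fingers": 0},
])

```text
time_s: 22.22
tool_pos: [0.5939, -0.2547, 0.0409]
tool_rot: [-179.9, -0.0, 71.7]
force: [0.5, -0.2, 0.5]
grip_width: 0.0873
grasp_force: 0.0
```

step_arm([
  {"dp": [0, 0, 2], "dr": [0, 0, 0], "fingers": 1},
  {"dp": [0, 0, 0], "dr": [0, 0, 0], "fingers": 1},
  {"dp": [0, 0, 0], "dr": [0, 0, 0], "fingers": 1},
  {"dp": [0, 0, 0], "dr": [0, 0, 0], "fingers": 1},
  {"dp": [0, 0, 0], "dr": [0, 0, 0], "fingers": 1},
])

```text
time_s: 22.85
tool_pos: [0.5944, -0.2549, 0.0397]
tool_rot: [180.0, 0.0, 71.7]
force: [-0.6, -1.0, -0.3]
grip_width: 0.0452
grasp_force: 0.0
```

step_arm([
  {"dp": [0, 0, 0], "dr": [0, 0, 0], "fingers": 1},
  {"dp": [0, 0, 0], "dr": [0, 0, 0], "fingers": 1},
  {"dp": [0, 0, 0], "dr": [0, 0, 0], "fingers": 1},
  {"dp": [0, 0, 0], "dr": [0, 0, 0], "fingers": 1},
  {"dp": [0, 0, 0], "dr": [0, 0, 0], "fingers": 1},
])

```text
time_s: 23.48
tool_pos: [0.5943, -0.2548, 0.0395]
tool_rot: [-180.0, 0.0, 71.7]
force: [0.1, -0.2, -0.2]
grip_width: 0.032
grasp_force: 15.0
```

step_arm([
  {"dp": [0, 0, -15], "dr": [0, 0, 0], "fingers": 1},
  {"dp": [0, 0, -30], "dr": [0, 0, 0], "fingers": 1},
  {"dp": [0, 0, -40], "dr": [0, 0, 0], "fingers": 1},
  {"dp": [0, 0, -40], "dr": [0, 0, 0], "fingers": 1},
  {"dp": [0, 0, -15], "dr": [0, 0, 0], "fingers": 1},
])

```text
time_s: 24.1
tool_pos: [0.5959, -0.2551, 0.1834]
tool_rot: [179.7, 0.0, 71.7]
force: [0.1, -0.3, -1.3]
grip_width: 0.0318
grasp_force: 15.0
```

```bash
python3 -c "
from h import *
go(.4575,-.2169,.18,64.2)"
```

```text
t 24.1 pos [ 0.59591434 -0.25511011  0.18341386] [1.79684810e+02 4.11088218e-02 7.17270734e+01] 
 dp [  -7.1 -143.4    2.6] dr [0.006 0.    0.131] deg [0.3 0.  7.5]
```

step_arm([
  {"dp": [-1, -15, 0], "dr": [0, 0, 0], "fingers": 1},
  {"dp": [-2, -35, 0], "dr": [0, 0, 0], "fingers": 1},
  {"dp": [-2, -40, 0], "dr": [0, 0, 0], "fingers": 1},
  {"dp": [-2, -35, 0], "dr": [0, 0, 0], "fingers": 1},
  {"dp": [0, -16, 0], "dr": [0, 0, 0], "fingers": 1},
])

```text
time_s: 24.72
tool_pos: [0.4559, -0.2168, 0.1788]
tool_rot: [-179.9, 0.0, 71.7]
force: [1.9, 0.7, -0.8]
grip_width: 0.032
grasp_force: 15.0
```

step_arm([
  {"dp": [0, 0, 0], "dr": [0, 0, 0.13], "fingers": 1},
  {"dp": [0, 0, 0], "dr": [0, 0, 0], "fingers": 1},
  {"dp": [0, 0, 15], "dr": [0, 0, 0], "fingers": 1},
  {"dp": [0, 0, 15], "dr": [0, 0, 0], "fingers": 1},
  {"dp": [0, 0, 5], "dr": [0, 0, 0], "fingers": 1},
])

```text
time_s: 25.35
tool_pos: [0.4572, -0.2166, 0.1424]
tool_rot: [-179.8, -0.0, 64.3]
force: [-0.4, 0.5, -0.3]
grip_width: 0.0322
grasp_force: 15.0
```

```bash
python3 - <<'E'
from h import *
go(.4575,-.2169,.0435,64.2)
s=env.read_camera("side")[150:330,180:460,::-1]
cv2.imwrite("pics/p3.png",cv2.resize(s,(800,514),interpolation=cv2.INTER_CUBIC))
E
```

```text
t 25.35 pos [ 0.45717477 -0.2166339   0.14237978] [-1.79804887e+02 -2.82683104e-02  6.43254556e+01] 
 dp [-0.1  0.7 98.9] dr [-0.003 -0.     0.002] deg [-0.2 -0.   0.1]
```

View pics/p3.png

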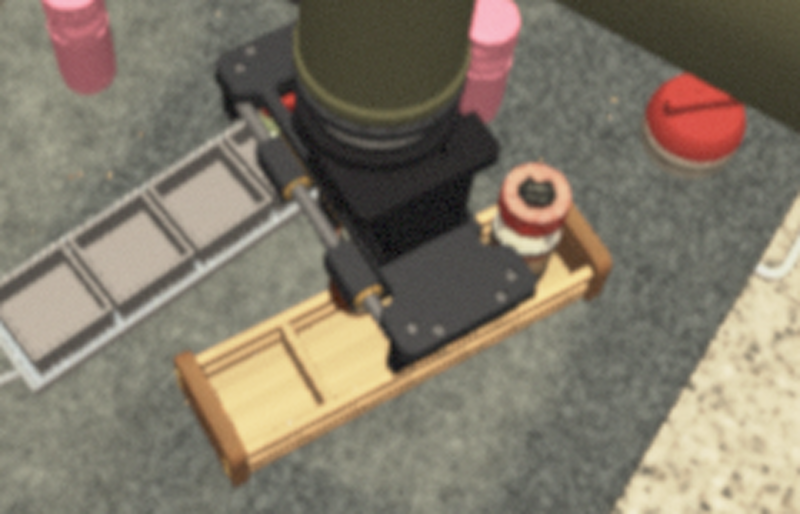

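Three steel cups are empty, the dark jar stands at (535,205), and the brown dropper bottle (345,290) hangs over cell 2. I'll lower it.

step_arm([
  {"dp": [0, 0, 20], "dr": [0, 0, 0], "fingers": 1},
  {"dp": [0, 0, 30], "dr": [0, 0, 0], "fingers": 1},
  {"dp": [0, 0, 27], "dr": [0, 0, 0], "fingers": 1},
  {"dp": [0, 0, 13], "dr": [0, 0, 0], "fingers": 1},
  {"dp": [0, 0, 0], "dr": [0, 0, 0], "fingers": 1},
])

```text
time_s: 26.02
tool_pos: [0.4579, -0.217, 0.054]
tool_rot: [-179.9, -0.0, 64.3]
force: [0.2, 0.8, -0.6]
grip_width: 0.0321
grasp_force: 15.0
```

step_arm([
  {"dp": [0, 0, 2], "dr": [0, 0, 0], "fingers": 1},
  {"dp": [0, 0, 0], "dr": [0, 0, 0], "fingers": 1},
  {"dp": [0, 0, 0], "dr": [0, 0, 0], "fingers": 1},
  {"dp": [0, 0, 0], "dr": [0, 0, 0], "fingers": 1},
  {"dp": [0, 0, 0], "dr": [0, 0, 0], "fingers": 1},
])

```text
time_s: 26.65
tool_pos: [0.4583, -0.2173, 0.0527]
tool_rot: [180.0, 0.0, 64.3]
force: [0.5, 0.2, -0.9]
grip_width: 0.0319
grasp_force: 15.0
```

step_arm([
  {"dp": [0, 0, 3], "dr": [0, 0, 0], "fingers": 1},
  {"dp": [0, 0, 3], "dr": [0, 0, 0], "fingers": 1},
  {"dp": [0, 0, 1.5], "dr": [0, 0, 0], "fingers": 1},
  {"dp": [0, 0, 0], "dr": [0, 0, 0], "fingers": 1},
  {"dp": [0, 0, 0], "dr": [0, 0, 0], "fingers": 1},
])

```text
time_s: 27.28
tool_pos: [0.4583, -0.2172, 0.0451]
tool_rot: [180.0, 0.0, 64.3]
force: [-0.1, -0.1, -1.3]
grip_width: 0.0323
grasp_force: 15.0
```

step_arm([
  {"dp": [0, 0, 0.5], "dr": [0, 0, 0], "fingers": 1},
  {"dp": [0, 0, 0], "dr": [0, 0, 0], "fingers": 1},
  {"dp": [0, 0, 0.5], "dr": [0, 0, 0], "fingers": 1},
  {"dp": [0, 0, 0], "dr": [0, 0, 0], "fingers": 1},
  {"dp": [0, 0, 0], "dr": [0, 0, 0], "fingers": 1},
])

```text
time_s: 27.9
tool_pos: [0.4582, -0.2173, 0.0441]
tool_rot: [180.0, 0.0, 64.3]
force: [-0.9, 0.6, -0.4]
grip_width: 0.0318
grasp_force: 15.0
```

step_arm([
  {"dp": [0, 0, 0.5], "dr": [0, 0, 0], "fingers": 1},
  {"dp": [0, 0, 0], "dr": [0, 0, 0], "fingers": 1},
  {"dp": [0, 0, 0.5], "dr": [0, 0, 0], "fingers": 1},
  {"dp": [0, 0, 0], "dr": [0, 0, 0], "fingers": 1},
  {"dp": [0, 0, 0], "dr": [0, 0, 0], "fingers": 1},
])

```text
time_s: 28.52
tool_pos: [0.4583, -0.2173, 0.0434]
tool_rot: [180.0, 0.0, 64.3]
force: [-1.3, 1.6, 4.8]
grip_width: 0.0318
grasp_force: 15.0
```

step_arm([
  {"dp": [0, 0, 0], "dr": [0, 0, 0], "fingers": 0.43},
  {"dp": [0, 0, 0], "dr": [0, 0, 0], "fingers": 0.43},
  {"dp": [0, 0, -4], "dr": [0, 0, 0], "fingers": 0.4},
  {"dp": [0, 0, -8], "dr": [0, 0, 0], "fingers": 0.3},
  {"dp": [0, 0, -15], "dr": [0, 0, 0], "fingers": 0.2},
])

```text
time_s: 29.15
tool_pos: [0.458, -0.2171, 0.0706]
tool_rot: [-180.0, -0.0, 64.3]
force: [0.2, -0.2, -1.0]
grip_width: 0.0635
grasp_force: 0.0
```

step_arm([
  {"dp": [0, 0, -30], "dr": [0, 0, 0], "fingers": 0},
  {"dp": [0, 0, -35], "dr": [0, 0, 0], "fingers": 0},
  {"dp": [0, 0, -35], "dr": [0, 0, 0], "fingers": 0},
  {"dp": [0, 0, -20], "dr": [0, 0, 0], "fingers": 0},
  {"dp": [0, 0, 0], "dr": [0, 0, -0.13], "fingers": 0},
])

```text
time_s: 29.78
tool_pos: [0.4598, -0.2177, 0.1935]
tool_rot: [179.7, 0.1, 71.9]
force: [1.2, -0.5, -0.3]
grip_width: 0.0869
grasp_force: 0.0
```

```bash
python3 -c "
from h import *
go(.5752,-.3148,.18,72)"
```

```text
t 29.775 pos [ 0.4597642  -0.21773134  0.19348324] [1.79694850e+02 9.10255988e-02 7.19202811e+01] 
 dp [-56.4 139.8  14.3] dr [ 0.005  0.002 -0.001] deg [ 0.3  0.1 -0.1]
```

step_arm([
  {"dp": [-13, 32, 2], "dr": [0, 0, 0], "fingers": 0},
  {"dp": [-13, 33, 3], "dr": [0, 0, 0], "fingers": 0},
  {"dp": [-13, 33, 3], "dr": [0, 0, 0], "fingers": 0},
  {"dp": [-13, 32, 3], "dr": [0, 0, 0], "fingers": 0},
  {"dp": [-5, 11, 2], "dr": [0, 0, 0], "fingers": 0},
])

```text
time_s: 30.4
tool_pos: [0.575, -0.3169, 0.1774]
tool_rot: [180.0, -0.0, 71.7]
force: [-0.1, -0.8, -0.0]
grip_width: 0.0869
grasp_force: 0.0
```

step_arm([
  {"dp": [0, 0, 0], "dr": [0, 0, 0], "fingers": 0},
  {"dp": [0, 0, 10], "dr": [0, 0, 0], "fingers": 0},
  {"dp": [0, 0, 20], "dr": [0, 0, 0], "fingers": 0},
  {"dp": [0, 0, 10], "dr": [0, 0, 0], "fingers": 0},
  {"dp": [0, 0, 5], "dr": [0, 0, 0], "fingers": 0},
])

```text
time_s: 31.02
tool_pos: [0.5734, -0.3152, 0.1307]
tool_rot: [-179.9, -0.0, 71.7]
force: [-0.7, -0.1, 0.2]
grip_width: 0.0869
grasp_force: 0.0
```

```bash
python3 -c "
from h import *
go(.5752,-.3148,.052,72)"
```

```text
t 31.025 pos [ 0.5734301  -0.31519309  0.13067718] [-1.79893093e+02 -1.03242142e-02  7.17292031e+01] 
 dp [ 0.9  1.7 78.7] dr [-0.002 -0.    -0.005] deg [-0.1 -0.  -0.3]
```

step_arm([
  {"dp": [0.5, 1, 22], "dr": [0, 0, 0], "fingers": 0},
  {"dp": [0, 0, 26], "dr": [0, 0, 0], "fingers": 0},
  {"dp": [0, 0, 20], "dr": [0, 0, 0], "fingers": 0},
  {"dp": [0, 0, 10], "dr": [0, 0, 0], "fingers": 0},
  {"dp": [0, 0, 0], "dr": [0, 0, 0], "fingers": 0},
])

```text
time_s: 31.65
tool_pos: [0.575, -0.3152, 0.0532]
tool_rot: [-179.9, -0.0, 71.7]
force: [0.2, -0.3, -0.1]
grip_width: 0.0871
grasp_force: 0.0
```

step_arm([
  {"dp": [0, 0, 0], "dr": [0, 0, 0], "fingers": 1},
  {"dp": [0, 0, 0], "dr": [0, 0, 0], "fingers": 1},
  {"dp": [0, 0, 0], "dr": [0, 0, 0], "fingers": 1},
  {"dp": [0, 0, 0], "dr": [0, 0, 0], "fingers": 1},
  {"dp": [0, 0, 0], "dr": [0, 0, 0], "fingers": 1},
])

```text
time_s: 32.28
tool_pos: [0.5754, -0.3155, 0.0541]
tool_rot: [180.0, 0.0, 71.7]
force: [-0.3, 0.9, 0.3]
grip_width: 0.0449
grasp_force: 0.0
```

step_arm([
  {"dp": [0, 0, 0], "dr": [0, 0, 0], "fingers": 1},
  {"dp": [0, 0, 0], "dr": [0, 0, 0], "fingers": 1},
  {"dp": [0, 0, 0], "dr": [0, 0, 0], "fingers": 1},
  {"dp": [0, 0, 0], "dr": [0, 0, 0], "fingers": 1},
  {"dp": [0, 0, 0], "dr": [0, 0, 0], "fingers": 1},
])

```text
time_s: 32.9
tool_pos: [0.5753, -0.3154, 0.0541]
tool_rot: [-180.0, 0.0, 71.7]
force: [-0.6, -0.1, 0.8]
grip_width: 0.041
grasp_force: 15.0
```

Good: 41 mm at TCP z = 0.0541, so it should touch at about 0.0581. I'll lift, then go to the left cell at (0.4854, -0.1593).

step_arm([
  {"dp": [0, 0, -15], "dr": [0, 0, 0], "fingers": 1},
  {"dp": [0, 0, -30], "dr": [0, 0, 0], "fingers": 1},
  {"dp": [0, 0, -40], "dr": [0, 0, 0], "fingers": 1},
  {"dp": [0, 0, -35], "dr": [0, 0, 0], "fingers": 1},
  {"dp": [0, 0, -15], "dr": [0, 0, 0], "fingers": 1},
])

```text
time_s: 33.52
tool_pos: [0.5766, -0.3157, 0.1924]
tool_rot: [179.7, 0.1, 71.7]
force: [-0.6, -0.0, -1.6]
grip_width: 0.0405
grasp_force: 15.0
```

```bash
python3 -c "
from h import *
go(.4854,-.1593,.18,64.2)"
```

```text
t 33.525 pos [ 0.5766347  -0.31571566  0.1923665 ] [1.79742593e+02 5.19265611e-02 7.17312627e+01] 
 dp [ 119.9 -135.7   11.6] dr [0.005 0.001 0.131] deg [0.3 0.  7.5]
```

step_arm([
  {"dp": [12, -13, 0], "dr": [0, 0, 0], "fingers": 1},
  {"dp": [27, -30, 0], "dr": [0, 0, 0], "fingers": 1},
  {"dp": [30, -34, 0], "dr": [0, 0, 0], "fingers": 1},
  {"dp": [30, -34, 0], "dr": [0, 0, 0], "fingers": 1},
  {"dp": [20, -23, 0], "dr": [0, 0, 0], "fingers": 1},
])

```text
time_s: 34.15
tool_pos: [0.484, -0.1582, 0.1884]
tool_rot: [-179.9, 0.0, 71.8]
force: [-0.0, 0.3, -1.0]
grip_width: 0.0408
grasp_force: 15.0
```

step_arm([
  {"dp": [0, 0, 0], "dr": [0, 0, 0.13], "fingers": 1},
  {"dp": [0, 0, 0], "dr": [0, 0, 0], "fingers": 1},
  {"dp": [0, 0, 15], "dr": [0, 0, 0], "fingers": 1},
  {"dp": [0, 0, 15], "dr": [0, 0, 0], "fingers": 1},
  {"dp": [0, 0, 5], "dr": [0, 0, 0], "fingers": 1},
])

```text
time_s: 34.78
tool_pos: [0.4842, -0.1602, 0.1518]
tool_rot: [-179.8, -0.0, 64.3]
force: [-0.2, -0.2, -1.8]
grip_width: 0.0403
grasp_force: 15.0
```

```bash
python3 - <<'E'
from h import *
go(.4854,-.1593,.058,64.2)
s=env.read_camera("side")[150:330,180:460,::-1]
cv2.imwrite("pics/p4.png",cv2.resize(s,(800,514),interpolation=cv2.INTER_CUBIC))
E
```

```text
t 34.775 pos [ 0.48424819 -0.16016058  0.15183863] [-1.79795793e+02 -1.15711540e-02  6.42927992e+01] 
 dp [ 1.3  1.  93.8] dr [-0.004 -0.     0.002] deg [-0.2 -0.   0.1]
```

View pics/p4.png

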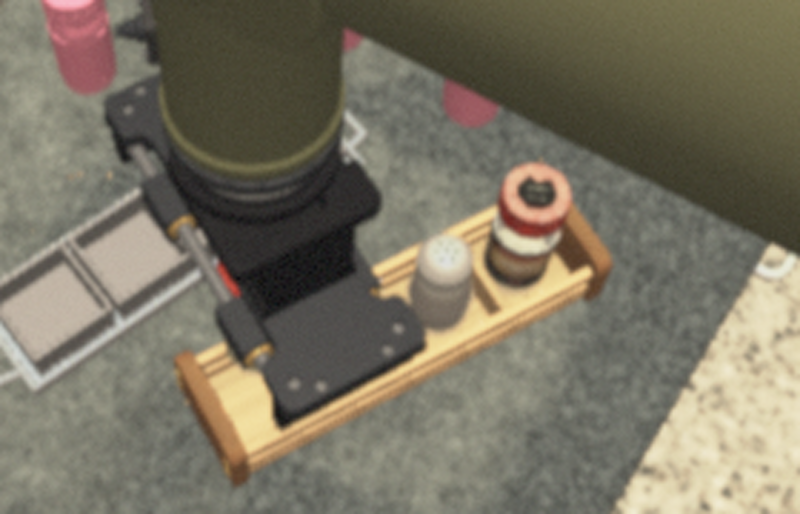

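Pepper (443,280) and the dark jar (530,225) stand upright, and the herb jar (red at (228,280)) hangs over the left cell. I'll lower it.

step_arm([
  {"dp": [1, 0.5, 20], "dr": [0, 0, 0], "fingers": 1},
  {"dp": [0, 0, 30], "dr": [0, 0, 0], "fingers": 1},
  {"dp": [0, 0, 22], "dr": [0, 0, 0], "fingers": 1},
  {"dp": [0, 0, 12], "dr": [0, 0, 0], "fingers": 1},
  {"dp": [0, 0, 0], "dr": [0, 0, 0], "fingers": 1},
])

```text
time_s: 35.45
tool_pos: [0.486, -0.1596, 0.0696]
tool_rot: [-179.9, -0.0, 64.3]
force: [-0.5, 0.3, -1.6]
grip_width: 0.0407
grasp_force: 15.0
```

step_arm([
  {"dp": [0, 0, 2], "dr": [0, 0, 0], "fingers": 1},
  {"dp": [0, 0, 0], "dr": [0, 0, 0], "fingers": 1},
  {"dp": [0, 0, 0], "dr": [0, 0, 0], "fingers": 1},
  {"dp": [0, 0, 0], "dr": [0, 0, 0], "fingers": 1},
  {"dp": [0, 0, 0], "dr": [0, 0, 0], "fingers": 1},
])

```text
time_s: 36.08
tool_pos: [0.4864, -0.1597, 0.0682]
tool_rot: [180.0, 0.0, 64.3]
force: [-0.7, 0.4, -2.7]
grip_width: 0.0404
grasp_force: 15.0
```

step_arm([
  {"dp": [0, 0, 4], "dr": [0, 0, 0], "fingers": 1},
  {"dp": [0, 0, 3], "dr": [0, 0, 0], "fingers": 1},
  {"dp": [0, 0, 1.5], "dr": [0, 0, 0], "fingers": 1},
  {"dp": [0, 0, 0], "dr": [0, 0, 0], "fingers": 1},
  {"dp": [0, 0, 0], "dr": [0, 0, 0], "fingers": 1},
])

```text
time_s: 36.7
tool_pos: [0.4864, -0.1597, 0.0596]
tool_rot: [180.0, 0.0, 64.3]
force: [-0.1, -0.2, -1.4]
grip_width: 0.0405
grasp_force: 15.0
```

step_arm([
  {"dp": [0, 0, 0.5], "dr": [0, 0, 0], "fingers": 1},
  {"dp": [0, 0, 0], "dr": [0, 0, 0], "fingers": 1},
  {"dp": [0, 0, 0.5], "dr": [0, 0, 0], "fingers": 1},
  {"dp": [0, 0, 0], "dr": [0, 0, 0], "fingers": 1},
  {"dp": [0, 0, 0], "dr": [0, 0, 0], "fingers": 1},
])

```text
time_s: 37.33
tool_pos: [0.4863, -0.1597, 0.0586]
tool_rot: [180.0, 0.0, 64.3]
force: [-0.4, -0.1, -1.3]
grip_width: 0.0409
grasp_force: 15.0
```

step_arm([
  {"dp": [0, 0, 0.5], "dr": [0, 0, 0], "fingers": 1},
  {"dp": [0, 0, 0], "dr": [0, 0, 0], "fingers": 1},
  {"dp": [0, 0, 0.5], "dr": [0, 0, 0], "fingers": 1},
  {"dp": [0, 0, 0], "dr": [0, 0, 0], "fingers": 1},
  {"dp": [0, 0, 0], "dr": [0, 0, 0], "fingers": 1},
])

```text
time_s: 37.95
tool_pos: [0.4864, -0.1597, 0.0579]
tool_rot: [180.0, 0.0, 64.3]
force: [-2.0, 0.1, 4.1]
grip_width: 0.0404
grasp_force: 15.0
```

Contact. I'll release, rise, and move back out of the camera's view.

step_arm([
  {"dp": [0, 0, 0], "dr": [0, 0, 0], "fingers": 0},
  {"dp": [0, 0, 0], "dr": [0, 0, 0], "fingers": 0},
  {"dp": [0, 0, 0], "dr": [0, 0, 0], "fingers": 0},
  {"dp": [0, 0, 0], "dr": [0, 0, 0], "fingers": 0},
  {"dp": [0, 0, -10], "dr": [0, 0, 0], "fingers": 0},
])

```text
time_s: 38.58
tool_pos: [0.4857, -0.1595, 0.0672]
tool_rot: [-179.9, -0.0, 64.3]
force: [-0.4, -0.2, 0.2]
grip_width: 0.0819
grasp_force: 0.0
```

step_arm([
  {"dp": [0, 0, -30], "dr": [0, 0, 0], "fingers": 0},
  {"dp": [0, 0, -40], "dr": [0, 0, 0], "fingers": 0},
  {"dp": [0, 0, -40], "dr": [0, 0, 0], "fingers": 0},
  {"dp": [0, 0, -20], "dr": [0, 0, 0], "fingers": 0},
  {"dp": [0, 0, 0], "dr": [0, 0, 0], "fingers": 0},
])

```text
time_s: 39.2
tool_pos: [0.4876, -0.16, 0.1998]
tool_rot: [179.7, 0.0, 64.3]
force: [-0.3, 0.3, -0.9]
grip_width: 0.087
grasp_force: 0.0
```

step_arm([
  {"dp": [0, 40, 0], "dr": [0, 0, 0], "fingers": 0},
  {"dp": [0, 45, 0], "dr": [0, 0, 0], "fingers": 0},
  {"dp": [0, 45, 0], "dr": [0, 0, 0], "fingers": 0},
  {"dp": [0, 45, 0], "dr": [0, 0, 0], "fingers": 0},
  {"dp": [0, 20, 0], "dr": [0, 0, 0], "fingers": 0},
])

```text
time_s: 39.83
tool_pos: [0.6628, -0.2452, 0.1946]
tool_rot: [-179.8, -0.0, 64.2]
force: [0.4, 0.8, -0.2]
grip_width: 0.0873
grasp_force: 0.0
```

```bash
python3 - <<'E'
from h import *
t=env.read_camera("top")[190:350,170:390,::-1];s=env.read_camera("side")[160:320,220:440,::-1]
cv2.imwrite("pics/end.png",cv2.resize(np.hstack([t,s]),(800,290),interpolation=cv2.INTER_CUBIC))
E
```

```text
(no output)
```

View pics/end.png

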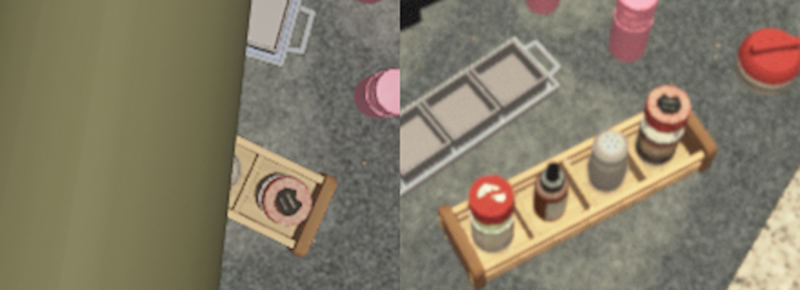

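The side half shows herb_jar (490,212), dropper (550,192), pepper (608,160) and dark_jar (663,125), all upright, each in its own cell and in reversed order.

```bash
python3 -c "
from cell import env
print(env.sign_off())"
```

```text
the job is handed in; nothing more can be done
None
```

The four seasonings stand upright in the wooden rack in reverse order: herb jar, dropper, pepper, dark jar from our left. Each was lowered to contact before release, and I handed the job in at about 40 s of robot time.

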